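# Refill the dishwasher-ball jar through the funnel

## Robot

A 7-joint arm with a two-finger parallel gripper is mounted at the origin on the work surface. World frame = base frame: x ahead of the robot, y to its left, z up, the work surface at z = 0. Lengths are in mm, angles in rad, forces in N, time in s.
With the tool pointing down it reaches from about 400 to 850 mm from the base axis. Payload 4.4 kg.
Tool frame: the origin (TCP) lies at the centre of the arm's flange, where the gripper is bolted on; the fingertips stand 199 mm ahead of it and the grasp point (between the pads) lies 180 mm ahead of it; z points along the fingers, y is the line along which they close (so a half turn about z gives the same grasp; the last joint's range is limited). The gripper opens to 94 mm and grips with 3 to 60 N. Pads are 16 mm wide; open, the fingers measure 119 mm over their backs; the gripper's body (75 mm by 177 mm) begins 78 mm behind the grasp point.
Start: joints at [1.268, 0.628, 0.038, 1.517, -0.027, 0.996, -0.02], TCP at [152.506, -631.868, 404.678] pointing down, gripper open.
Joint ranges: [-3.06, 3.06], [-0.37, 2.12], [-1.25, 1.32], [0.18, 2.47], [-1.1, 4.24], [0.23, 1.98], [-2.94, 2.94]. Speed limits (rad/s): [2.57, 2.57, 3.14, 3.14, 3.14, 3.14, 3.14].

## Interface

Orientations are given as a unit quaternion [w, x, y, z].
In Python, from plant import ctrl, eyes gives the robot as it stands. The module is installed in compiled form; this text tells all that it offers.
- The arm moves only by the shell command python3 -m creep 'ROWS'. ROWS is JSON, a list of rows, each an object with "dr": the turn, a rotation vector about the tool's x, y, z in degrees, a list of three; "offset": the shift along the tool's x, y, z in m, a list of three; "claw": the closure, from 0 (fully open) to 1 (shut). A call has 1 to 8 rows; each row shifts and turns the commanded pose from where the row before left it, along the tool's axes as they then stand; what a row does not reach is not made up. A row lasts 1/10 s, in which the tool goes at most 50 mm and 8.59 degrees, less where a joint would pass 70% of its speed; a pose out of reach is approached as far as the arm can. A call is refused whole if a number of a shift passes 0.05 or a number of a turn 8.59, either way. A call with a gripper value outside its range is refused whole. The fingers move at their own pace and stop on an object; the grip force is fixed at half the most. Time passes only in rows, so rows that do not move let the fingers close. It gives the time, the measured TCP pose, the force, the opening and the grip force at its end, in the units of the state.
- ctrl.get_state(): the state, without advancing time (a new reading comes with each control period).
- eyes.grab_frame(name): name is "scene" or "top" or "wrist"; returns a dict with "frame" (400x640x3 uint8, red, green, blue), "vfov" (degrees; the focal length in pixels is half the picture's height over the tangent of half this angle, whatever the lens; pixels are square), "cx", "cy" (the principal point, pixels), "R" (3x3) and "t" (3): a world point X has camera coordinates R X + t; the wrist camera has in their place "mount" (4x4, takes a point from camera to tool coordinates, whose origin is the TCP and whose axes are the flange's). Camera axes: x right, y down, z forward; pixel columns grow to the right and rows downward; lengths in mm; the calibration is good to about 2 mm. The wrist camera is an equidistant fisheye: a pixel r from the principal point sees the ray r / f radians off the axis. A picture is of the moment at which its call begins: read the wrist's pose just before it. There is no depth.
- ctrl.finish_job(): hands the job in; it is judged then, once.
The state is a dict: "clock": time; "joint_pos": joint angles; "qd": joint speeds; "joint_torque": joint torques, N m; "tool_pos": TCP position; "eef_rot": TCP orientation; "ft_force": force on the tool from outside, world axes, zero at the start; "ft_torque": the same for the moment, N m; "opening": finger opening in mm; "grasp_force": force on a finger pad.
Only numpy, scipy, OpenCV 4.12 (cv2) and the standard library are available. Lean on these libraries where they do the work, as an engineer would, in place of code of your own. Each camera call takes 0.05 s, during which the arm holds its last target. There are 200 camera calls.

## Task

Refill the glass jar by the sink: gently slide its carriage fully home against the stop so that the jar is under the green funnel, then tip all six detergent balls from the yellow scoop through the funnel into the jar. Put the empty scoop back down upright on the striped mat, lowering it rather than letting it drop, and leave the other things on the counter where they are.

Things in the scene. Friction and masses are not known exactly. Their poses are not given: they have to be found in the camera images.
- scoop: yellow open scoop, black handle, 205 mm long, 96 to 150 g, holding six balls. Origin: centre of the pan's underside; z up; -x the pouring front, +x the handle. Pan floor x -40 to +42 mm, 58 mm wide; side walls 42 mm high, back 46 mm. In front the floor rises at 24 degrees to a lip: the balls stay in when level, and roll out once the front is tipped down well beyond 24 degrees (55 empties it).
- scoop_grip (a point): middle of the scoop's handle: a straight bar along the scoop's x, 80 mm long, 18 mm wide (y), 22 mm high, its middle 82 mm behind the scoop's origin and 36 mm above the pan's underside (free space below it)
- scoop_lip (a point): middle of the scoop's pouring lip, 83 mm in front of the scoop's origin and 21 mm above the pan's underside
- mat: dark grey drying mat with white stripes, 260 mm (x) by 220 mm (y), 4 mm thick, fixed to the counter; origin at the centre of its underside; the scoop starts on it
- stand: fixed refill stand of chrome wire, about 115 mm square, carrying a green funnel; origin on the counter below the funnel's axis. Four legs at x, y = +-56 mm. The carriage runs along its y axis on rails towards -y; its stop is a steel bar on the +y side.
- funnel_mouth (a point): centre of the funnel's round mouth: rim diameter 154 mm, 205 mm above the counter. The funnel narrows to a spout of 57 mm bore whose lower end is 122 mm above the counter
- carriage (a joint): how far the grey jar carriage stands out from its stop, in m: 0 = fully home against the stop, jar right under the spout; up to 0.115 = pulled out to the stand's -y. Slides stiffly (about 1.5 N) and stays where it is left; starts part way out.
- carriage_handle (a point): grip point on the carriage's red upright handle, a post of 20 mm diameter whose top is 80 mm above the counter; this point is on its axis, 55 mm above the counter. Its axis is 140 mm from the jar's axis, on the stand's -y side
- jar (a point): open clear glass jar, outer diameter 74 mm, inner 68 mm, 108 mm tall, held fast in the carriage's shallow tray (its top 118 mm above the counter, 4 mm under the spout); this point is the centre of its underside, z up
- pod0: dishwasher detergent ball, hard, blue with a white band, 24 mm diameter, 14 g; origin at its centre
- pod1: dishwasher detergent ball, hard, blue with a white band, 24 mm diameter, 14 g; origin at its centre
- pod2: dishwasher detergent ball, hard, blue with a white band, 24 mm diameter, 14 g; origin at its centre
- pod3: dishwasher detergent ball, hard, blue with a white band, 24 mm diameter, 14 g; origin at its centre
- pod4: dishwasher detergent ball, hard, blue with a white band, 24 mm diameter, 14 g; origin at its centre
- pod5: dishwasher detergent ball, hard, blue with a white band, 24 mm diameter, 14 g; origin at its centre
- soap_white: bystander: white pump soap dispenser with gold pump, 76 mm diameter, 180 mm tall; origin at the centre of its underside
- soap_amber: bystander: amber pump soap dispenser with gold pump, 68 mm diameter, 170 mm tall; origin at the centre of its underside
- blue_bottle: bystander: blue washing-up liquid bottle, 64 mm diameter, 190 mm tall; origin at the centre of its underside
- mug: bystander: blue mug, 80 mm diameter, 90 mm tall, handle at +y; origin at the centre of its underside
- bowl: bystander: white bowl, 120 mm diameter, 50 mm tall; origin at the centre of its underside
- brush: bystander: flat pastry brush with a wooden handle, lying down, about 200 mm long along its x; origin under its middle
There are look-alikes about, which are no part of the job. Leave any turquoise look-alike of the scoop alone.

How it is judged:
By the outcome, as a careful person would: the job done as asked, in the order asked, and still so for the second after the job is handed in, with the robot touching nothing.
It also fails if it takes over 72 s, if anything falls off the work surface, if the arm or the gripper's body presses on something with over 40 N, if the wrist force passes 120 N, or if a joint passes its speed limit or range.

## Working session

There is one attempt and no reset: what is moved stays moved. The work goes in short steps, Python scripts to look and compute and a shell command to move; the robot and the scene stay as the last step left them, time stands still between calls to the robot, and variables do not carry over. Pictures are saved under pics/ and viewed, at most 10 in all, crops included, and the job is handed in when it is done.

```bash
mkdir -p pics
cat > h.py <<'E'
import numpy as np, cv2
from plant import ctrl, eyes
from scipy.spatial.transform import Rotation as Ro
def f(c): return 200/np.tan(np.radians(c['vfov'])/2)
def ray(c,u,v):
    R=np.array(c['R']);t=np.array(c['t']);d=np.array([(u-c['cx'])/f(c),(v-c['cy'])/f(c),1])
    return -R.T@t, R.T@d
def onz(c,u,v,z):
    o,d=ray(c,u,v); return o+d*(z-o[2])/d[2]
def proj(c,X):
    p=np.array(c['R'])@np.array(X,float)+np.array(c['t']); return [c['cx']+f(c)*p[0]/p[2],c['cy']+f(c)*p[1]/p[2]]
E
python3 - <<'E'
from h import *
import pickle
s=ctrl.get_state();print(s)
for n in ['scene','top']:
    c=eyes.grab_frame(n);pickle.dump(c,open(n+'.pkl','wb'))
    cv2.imwrite(f'pics/{n}0.png',c['frame'][:,:,::-1]);print(n,c['vfov'],ray(c,320,200))
E
```

```text
{'clock': 0.0, 'joint_pos': array([ 1.26820845,  0.62932244,  0.03847797,  1.5183506 , -0.02699643,
        0.99628892, -0.02000712]), 'qd': array([-0.00107379,  0.00065479, -0.00025123, -0.00096909, -0.00058653,
       -0.00068076,  0.00080086]), 'joint_torque': array([-8.95331650e-04, -5.49735653e+01,  1.14376489e+00, -1.86644125e+01,
       -5.20026928e-02,  2.36890308e-02,  1.71306865e-04]), 'tool_pos': array([ 152.42528722, -631.57842821,  403.77536074]), 'eef_rot': array([-9.15628728e-04,  9.93001199e-01,  1.18100650e-01, -1.32544540e-04]), 'ft_force': array([-0.33007025,  0.22238283,  0.7180546 ]), 'ft_torque': array([ 2.45664789e-02, -2.68620613e-02, -5.62546499e-05]), 'grasp_force': 0.0, 'opening': 93.58631541674654}
scene 57.96505121471266 (array([ 978.43990881, -650.86783899,  707.50123044]), array([-0.46976054,  0.69195957, -0.548461  ]))
top 45.870015852822846 (array([ 408.48788031,   46.73615995, 1494.10337916]), array([ 0.06390838,  0.00567364, -0.99805431]))
```

View pics/scene0.png

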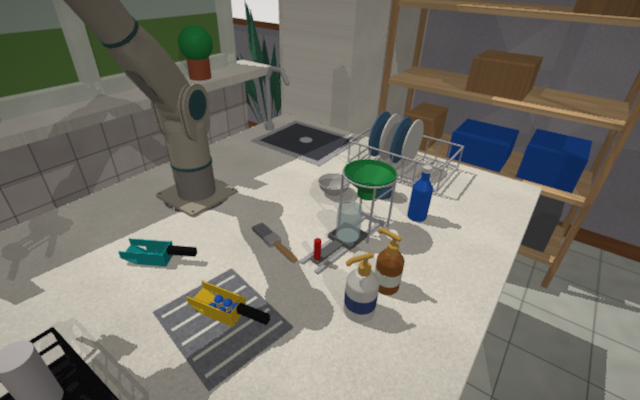

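View pics/top0.png

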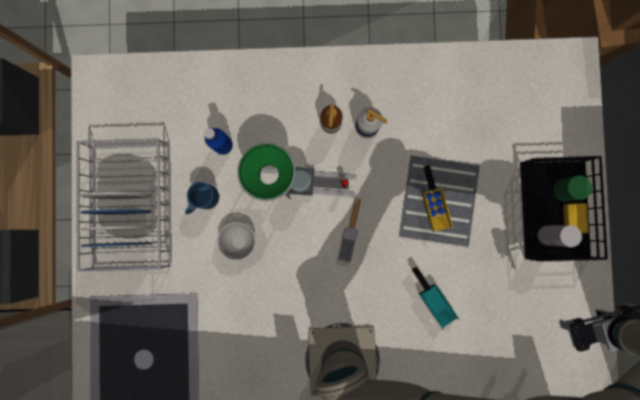

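Candidates for the scoop: the yellow scoop on the striped mat (top 437,205; scene 222,303), the turquoise look-alike (top 435,297; scene 150,252), and a yellow block in the black rack (top 575,218). I choose the yellow one with balls on the mat. The jar carriage's red post is at top (345,183), scene (318,248). The green funnel is at top (266,172). Next is a close crop to check.

Run:
```python
from h import *
import pickle
c=pickle.load(open('top.pkl','rb'));s=pickle.load(open('scene.pkl','rb'))
a=cv2.resize(c['frame'][130:265,225:485],None,fx=3,fy=3,interpolation=cv2.INTER_CUBIC)
cv2.imwrite('pics/crop1.png',a[:,:,::-1])
def cen(c,lo,hi,box):
    h=cv2.cvtColor(c['frame'],cv2.COLOR_RGB2HSV);m=cv2.inRange(h,lo,hi);k=np.zeros_like(m);x0,y0,x1,y1=box;k[y0:y1,x0:x1]=m[y0:y1,x0:x1]
    p=cv2.findNonZero(k).reshape(-1,2);return p
p=cen(c,(45,100,40),(80,255,255),(220,130,310,210)); e=cv2.fitEllipse(cv2.convexHull(p));print('funnel',e,onz(c,*e[0],205))
p=cen(s,(45,100,40),(80,255,255),(330,150,410,205));print('scene funnel bbox',cv2.boundingRect(p))
for cc,b in((c,(335,170,360,195)),(s,(305,230,330,270))):
    h=cv2.cvtColor(cc['frame'],cv2.COLOR_RGB2HSV);m=cv2.inRange(h,(0,130,60),(6,255,255));k=np.zeros_like(m);k[b[1]:b[3],b[0]:b[2]]=m[b[1]:b[3],b[0]:b[2]]
    p=cv2.findNonZero(k).reshape(-1,2);print('red',p.mean(0),cv2.boundingRect(p),onz(cc,*p.mean(0),75 if cc is c else 50))
p=cen(c,(18,120,60),(32,255,255),(410,150,470,245));print('scoop',cv2.minAreaRect(p),p.min(0),p.max(0))
```

```text
funnel ((265.5992736816406, 171.02490234375), (53.53453063964844, 54.1439094543457), 23.118009567260742) [575.08006624 201.09209793 205.        ]
scene funnel bbox (344, 160, 53, 40)
red [344.52777778 182.5       ] (342, 179, 6, 8) [549.98220288 -20.54459435  75.        ]
red [317.13846154 249.05384615] (314, 238, 7, 22) [551.39525873 -26.80241115  50.        ]
scoop ((436.7801208496094, 209.42532348632812), (41.03277587890625, 21.385997772216797), 75.0685806274414) [422 188] [452 230]
```

View pics/crop1.png

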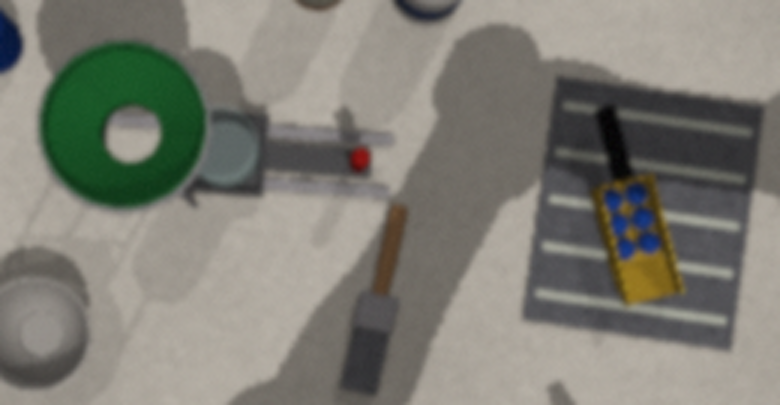

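The crop confirms the yellow scoop with six balls: lip mid at top (443.7,229.3), handle end (427.3,165.7). It also shows the red post at (344.5,182.5) and the rails running to picture-right.

Run:
```python
from h import *
import pickle
c=pickle.load(open('top.pkl','rb'));s=pickle.load(open('scene.pkl','rb'))
g=lambda x,y,z:onz(c,225+x/3,130+y/3,z)
print('lip',g(656,298,25),'hend',g(607,107,50),'hjoin',g(627,178,51))
print('bcorners',g(595,188,50),g(653,175,50),'fr',g(628,304,25),g(684,292,25))
print('rails',g(393,138,15),g(268,131,15),g(388,190,15),g(270,186,15))
print('jartop',g(230,152,118),'red',g(360,159,80))
print('mat',[g(*q,4)for q in((558,76),(763,103),(730,350),(524,320))])
F=np.array([575,201,205])
print('scene proj funnel',proj(s,F),[ [round(v) for v in proj(s,F+77*np.array([np.cos(a),np.sin(a),0]))] for a in np.arange(0,6.28,.785)])
# triangulate red post
A=[];b=[]
for cc,(u,v),z in((c,(344.5,182.5),0),(s,(317.2,239.5),0)):
    o,d=ray(cc,u,v);d/=np.linalg.norm(d);P=np.eye(3)-np.outer(d,d);A.append(P);b.append(P@o)
print(np.linalg.lstsq(np.vstack(A),np.hstack(b),rcond=None)[0])
st=ctrl.get_state();print(Ro.from_quat(st['eef_rot'],scalar_first=True).as_matrix())
print(eyes.grab_frame('wrist')['mount'])
# scene handle
print('scene handle end', onz(s,267,316,36), 'join',onz(s,240,305,40))
```

```text
lip [ 400.528967   -324.59675825   25.        ] hend [ 596.65195099 -276.60939089   50.        ] hjoin [ 523.33077168 -293.7439382    51.        ]
bcorners [ 514.16670109 -261.11977637   50.        ] [ 525.69153454 -320.46172129   50.        ] fr [ 395.16941377 -295.59427706   25.        ] [ 405.88769709 -353.59478513   25.        ]
rails [575.37090339 -60.00834049  15.        ] [586.66089802  70.58088281  15.        ] [520.9824032  -53.02027482  15.        ] [528.80507668  70.1101166   15.        ]
jartop [554.80347405 106.53454503 118.        ] red [547.93614648 -21.67577233  80.        ]
mat [array([ 637.06957883, -236.73021042,    4.        ]), array([ 601.91923713, -450.51887174,    4.        ]), array([ 344.11592807, -404.48859978,    4.        ]), array([ 381.33779008, -191.42834402,    4.        ])]
scene proj funnel [np.float64(370.82280149155486), np.float64(170.7919343193861)] [[395, 179], [396, 169], [383, 161], [364, 159], [348, 163], [345, 172], [357, 181], [379, 184]]
[548.41601257 -21.16797368  78.76820284]
[[ 9.72094335e-01  2.34589903e-01 -4.24967388e-04]
 [ 2.34590287e-01 -9.72092947e-01  1.64288455e-03]
 [-2.77036730e-05 -1.69673199e-03 -9.99998560e-01]]
[[ 2.49953527e-04 -9.66416966e-01 -2.56978959e-01  7.49397163e+01]
 [ 9.99999882e-01  3.48505132e-04 -3.37956753e-04  8.10319180e-01]
 [ 4.16165626e-04 -2.56978844e-01  9.66416939e-01  1.91808746e+01]
 [ 0.00000000e+00  0.00000000e+00  0.00000000e+00  1.00000000e+00]]
scene handle end [ 586.07871048 -269.21970643   36.        ] join [ 517.46203449 -286.06965325   40.        ]
```

```bash
cat >> h.py <<'E'
def st():
    s=ctrl.get_state();R=Ro.from_quat(s['eef_rot'],scalar_first=True).as_matrix();return s,np.array(s['tool_pos']),R
def to(tip_target,L=199,Rt=None):
    """shift (mm, tool axes) taking the point L ahead of the TCP to tip_target; rotvec(deg, tool) to Rt"""
    s,p,R=st()
    if Rt is None: return R.T@(np.array(tip_target)-p-L*R[:,2])
    return R.T@(np.array(tip_target)-L*Rt[:,2]-p), np.degrees(Ro.from_matrix(R.T@Rt).as_rotvec())
def show():
    s,p,R=st();print('t %.2f'%s['clock'],'tcp',p.round(1),'x',R[:,0].round(3),'z',R[:,2].round(3),'tip',(p+199*R[:,2]).round(1),'F',np.round(s['ft_force'],1),'op %.1f g %.1f'%(s['opening'],s['grasp_force']),'q',np.round(s['joint_pos'],2))
E
python3 -m creep '[{"dr":[0,0,-8.5],"offset":[0,0,0],"claw":1},{"dr":[0,0,-8.5],"offset":[0,0,0],"claw":1},{"dr":[0,0,-8.5],"offset":[0,0,0],"claw":1},{"dr":[0,0,-8.5],"offset":[0,0,0],"claw":1},{"dr":[0,0,-8.5],"offset":[0,0,0],"claw":1},{"dr":[0,0,-8.5],"offset":[0,0,0],"claw":1},{"dr":[0,0,-8.5],"offset":[0,0,0],"claw":1},{"dr":[0,0,-8.5],"offset":[0,0,0],"claw":1}]'
python3 -m creep '[{"dr":[0,0,-2],"offset":[0.0326,0.0203,0.0066],"claw":1},{"dr":[0,0,0],"offset":[0.0326,0.0203,0.0066],"claw":1},{"dr":[0,0,0],"offset":[0.0326,0.0203,0.0066],"claw":1},{"dr":[0,0,0],"offset":[0.0326,0.0203,0.0066],"claw":1},{"dr":[0,0,0],"offset":[0.0326,0.0203,0.0066],"claw":1},{"dr":[0,0,0],"offset":[0.0326,0.0203,0.0066],"claw":1},{"dr":[0,0,0],"offset":[0.0326,0.0203,0.0066],"claw":1},{"dr":[0,0,0],"offset":[0.0326,0.0203,0.0066],"claw":1}]'
python3 -c "from h import *;show()"
```

```text
clock: 0.95
tool_pos: [152.4, -631.7, 404.3]
eef_rot: [-0.0, 0.755, 0.655, 0.0]
ft_force: [-0.1, -0.5, -0.0]
opening: 33.2
grasp_force: 0.0
clock: 1.75
tool_pos: [344.8, -390.5, 351.6]
eef_rot: [-0.0, 0.746, 0.666, 0.0]
ft_force: [-0.0, -0.4, -0.1]
opening: 0.3
grasp_force: 0.0
t 1.75 tcp [ 344.8 -390.5  351.6] x [0.112 0.994 0.   ] z [-0.  0. -1.] tip [ 344.8 -390.5  152.6] F [-0.  -0.4 -0.1] op 0.3 g 0.0 q [ 0.99  0.53 -0.29  1.93  0.22  0.72  0.46]
```

```bash
python3 -m creep '[{"dr":[0,0,0],"offset":[0.0326,0.0203,0.0066],"claw":1},{"dr":[0,0,0],"offset":[0.0326,0.0203,0.0066],"claw":1},{"dr":[0,0,0],"offset":[0.0326,0.0203,0.0066],"claw":1},{"dr":[0,0,0],"offset":[0.0326,0.0203,0.0066],"claw":1},{"dr":[0,0,0],"offset":[0.0326,0.0203,0.0066],"claw":1},{"dr":[0,0,0],"offset":[0.0326,0.0203,0.0066],"claw":1},{"dr":[0,0,0],"offset":[0.0326,0.0203,0.0066],"claw":1},{"dr":[0,0,0],"offset":[0,0,0],"claw":1}]'
python3 -m creep '[{"dr":[0,8.4,0],"offset":[0,0,0],"claw":1},{"dr":[0,8.4,0],"offset":[0,0,0],"claw":1},{"dr":[0,8.4,0],"offset":[0,0,0],"claw":1}]'
python3 - <<'E'
from h import *
show();print(to([543,-66,45]))
s,p,R=st();c=eyes.grab_frame('wrist');cv2.imwrite('pics/w1.png',c['frame'][:,:,::-1]);
E
```

```text
clock: 2.55
tool_pos: [514.0, -175.2, 305.1]
eef_rot: [-0.001, 0.743, 0.67, 0.002]
ft_force: [0.2, 0.3, -0.1]
opening: 0.2
grasp_force: 0.0
clock: 2.85
tool_pos: [510.8, -181.2, 306.2]
eef_rot: [-0.147, 0.727, 0.65, 0.165]
ft_force: [-0.2, -0.7, -1.0]
opening: 0.5
grasp_force: 0.0
t 2.85 tcp [ 510.8 -181.2  306.2] x [0.1   0.897 0.43 ] z [ 0.049  0.427 -0.903] tip [520.5 -96.2 126.6] F [-0.2 -0.7 -1. ] op 0.5 g 0.0 q [ 0.79  0.72 -0.58  1.86 -0.09  0.75  0.27]
[-5.7805768  18.86216158 87.61417753]
```

View pics/w1.png

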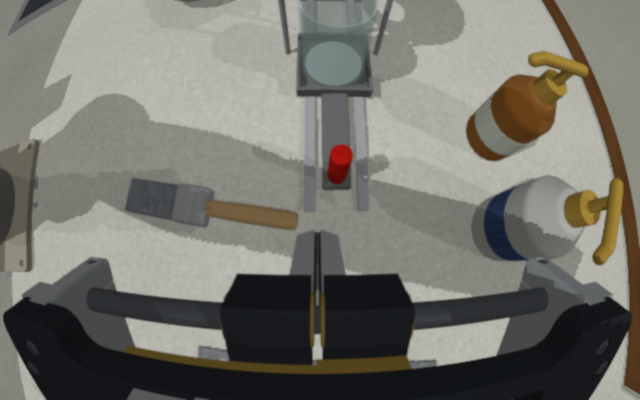

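The wrist view shows the red post (top at 342,150) between the rails, which run straight up the picture, so the tool is aligned with the carriage. I check the post's position and then go down.

```bash
cat >> h.py <<'E'
def wz(c,p,R,u,v,z):
    ff=f(c);a=np.array([u-c['cx'],v-c['cy']]);r=np.hypot(*a);th=r/ff
    d=np.array([*(a/r*np.sin(th)),np.cos(th)]);M=np.array(c['mount'])
    o=p+R@M[:3,3];d=R@(M[:3,:3]@d);return o+d*(z-o[2])/d[2]
E
python3 - <<'E'
from h import *
s,p,R=st();c=eyes.grab_frame('wrist')
print('post',wz(c,p,R,342,150,80),'rails',wz(c,p,R,310,200,15),wz(c,p,R,309,120,15),wz(c,p,R,362,200,15),wz(c,p,R,357,120,15),'vfov',c['vfov'])
E
python3 -m creep '[{"dr":[0,0,0],"offset":[-0.002,0.006,0.028],"claw":1},{"dr":[0,0,0],"offset":[-0.002,0.006,0.028],"claw":1},{"dr":[0,0,0],"offset":[-0.002,0.006,0.028],"claw":1},{"dr":[0,0,0],"offset":[0,0,0],"claw":1}]'
python3 -c "
from h import *;show();print(to([543,-66,45]))"
```

```text
post [550.13546739 -23.18803616  80.        ] rails [519.17541615 -48.86398279  15.        ] [528.04563048  39.22095761  15.        ] [571.37058254 -55.08798766  15.        ] [580.046391    33.53822659  15.        ] vfov 65.70646984690485
clock: 3.35
tool_pos: [531.5, -151.0, 224.8]
eef_rot: [-0.147, 0.727, 0.651, 0.161]
ft_force: [-1.4, 0.2, 0.4]
opening: 0.7
grasp_force: 0.0
t 3.35 tcp [ 531.5 -151.   224.8] x [0.1   0.9   0.425] z [ 0.042  0.423 -0.905] tip [539.8 -66.9  44.6] F [-1.4  0.2  0.4] op 0.7 g 0.0 q [ 0.69  0.86 -0.54  1.87 -0.06  0.58  0.24]
[1.24474374 3.04902361 0.17161276]
```

```bash
python3 -m creep '[{"dr":[0,0,0],"offset":[0.0054,0.0025,0.0025],"claw":1},{"dr":[0,0,0],"offset":[0.0054,0.0025,0.0025],"claw":1},{"dr":[0,0,0],"offset":[0.0054,0,0.0025],"claw":1},{"dr":[0,0,0],"offset":[0.0045,0,0.002],"claw":1},{"dr":[0,0,0],"offset":[0.0027,0,0.0013],"claw":1},{"dr":[0,0,0],"offset":[0.0027,0,0.0013],"claw":1},{"dr":[0,0,0],"offset":[0.0027,0,0.0013],"claw":1},{"dr":[0,0,0],"offset":[0.0027,0,0.0013],"claw":1}]'
python3 -m creep '[{"dr":[0,0,0],"offset":[0.0045,0,0.002],"claw":1},{"dr":[0,0,0],"offset":[0.0045,0,0.002],"claw":1},{"dr":[0,0,0],"offset":[0.0045,0,0.002],"claw":1},{"dr":[0,0,0],"offset":[0.0045,0,0.002],"claw":1},{"dr":[0,0,0],"offset":[0.0045,0,0.002],"claw":1},{"dr":[0,0,0],"offset":[0.0045,0,0.002],"claw":1},{"dr":[0,0,0],"offset":[0.0045,0,0.002],"claw":1},{"dr":[0,0,0],"offset":[0.0045,0,0.002],"claw":1}]'
python3 - <<'E'
from h import *
show()
s,p,R=st();c=eyes.grab_frame('wrist');cv2.imwrite('pics/w2.png',c['frame'][:,:,::-1])
h=cv2.cvtColor(c['frame'],cv2.COLOR_RGB2HSV);m=cv2.inRange(h,(0,150,60),(6,255,255))
n,l,stt,cc=cv2.connectedComponentsWithStats(m);i=1+stt[1:,4].argmax();print(stt[i]);x,y,w,hh,_=stt[i];print('post top',wz(c,p,R,x+w/2,y+7,80))
E
```

```text
clock: 4.15
tool_pos: [541.1, -119.2, 227.3]
eef_rot: [-0.145, 0.728, 0.65, 0.163]
ft_force: [-0.1, -1.7, 1.7]
opening: 0.8
grasp_force: 0.8
clock: 4.95
tool_pos: [545.4, -79.3, 228.0]
eef_rot: [-0.145, 0.728, 0.65, 0.163]
ft_force: [-0.8, -1.9, -1.8]
opening: 0.8
grasp_force: 0.9
t 4.95 tcp [545.4 -79.3 228. ] x [0.101 0.899 0.426] z [ 0.047  0.423 -0.905] tip [554.9   4.9  47.9] F [-0.8 -1.9 -1.8] op 0.8 g 0.9 q [ 0.57  0.84 -0.54  1.91 -0.09  0.51  0.15]
[ 294  191   36   41 1104]
post top [555.1983419   27.45449831  80.        ]
```

```bash
python3 -m creep '[{"dr":[0,0,0],"offset":[0.0045,0,0.002],"claw":1},{"dr":[0,0,0],"offset":[0.0045,0,0.002],"claw":1},{"dr":[0,0,0],"offset":[0.0045,0,0.002],"claw":1},{"dr":[0,0,0],"offset":[0.0045,0,0.002],"claw":1},{"dr":[0,0,0],"offset":[0.0045,0,0.002],"claw":1},{"dr":[0,0,0],"offset":[0.0018,0,0.0008],"claw":1},{"dr":[0,0,0],"offset":[0.0018,0,0.0008],"claw":1},{"dr":[0,0,0],"offset":[0.0018,0,0.0008],"claw":1}]'
python3 -m creep '[{"dr":[0,0,0],"offset":[0.0018,0,0.0008],"claw":1},{"dr":[0,0,0],"offset":[0.0009,0,0.0004],"claw":1},{"dr":[0,0,0],"offset":[0.0009,0,0.0004],"claw":1}]'
python3 -c "from h import *;show()"
```

```text
clock: 5.8
tool_pos: [548.8, -49.2, 228.7]
eef_rot: [-0.145, 0.728, 0.65, 0.163]
ft_force: [-1.2, -0.9, -0.3]
opening: 0.7
grasp_force: 0.8
clock: 6.1
tool_pos: [549.3, -45.4, 228.8]
eef_rot: [-0.145, 0.728, 0.65, 0.163]
ft_force: [-1.3, -1.5, -0.7]
opening: 0.1
grasp_force: 0.8
t 6.10 tcp [549.3 -45.4 228.8] x [0.101 0.899 0.426] z [ 0.048  0.423 -0.905] tip [558.8  38.8  48.8] F [-1.3 -1.5 -0.7] op 0.1 g 0.8 q [ 0.51  0.84 -0.54  1.92 -0.11  0.47  0.11]
```

```bash
R='';for i in 1 2 3; do python3 -m creep '[{"dr":[0,0,0],"offset":[0.0009,0,0.0004],"claw":1},{"dr":[0,0,0],"offset":[0.0009,0,0.0004],"claw":1}]' | grep -E "pos|force:"; done
```

```text
tool_pos: [549.6, -43.5, 228.9]
ft_force: [-0.7, -1.7, -0.8]
grasp_force: 0.8
tool_pos: [549.8, -41.5, 228.9]
ft_force: [-1.4, -2.9, -1.2]
grasp_force: 1.2
tool_pos: [549.9, -40.6, 228.8]
ft_force: [-1.6, -7.0, 1.8]
grasp_force: 3.4
```

```bash
python3 -m creep '[{"dr":[0,0,0],"offset":[0.0005,0,0.0002],"claw":1},{"dr":[0,0,0],"offset":[0,0,0],"claw":1}]' | grep -E "pos|force:"
python3 - <<'E'
from h import *
show()
s,p,R=st();c=eyes.grab_frame('wrist')
h=cv2.cvtColor(c['frame'],cv2.COLOR_RGB2HSV);m=cv2.inRange(h,(0,150,60),(6,255,255))
n,l,stt,cc=cv2.connectedComponentsWithStats(m);i=1+stt[1:,4].argmax();x,y,w,hh,_=stt[i];P=wz(c,p,R,x+w/2,y+7,80);print('post top',P,np.linalg.norm(P[:2]-[575,201]))
E
```

```text
tool_pos: [549.8, -40.5, 228.8]
ft_force: [-2.9, -5.8, 1.5]
grasp_force: 3.2
t 6.90 tcp [549.8 -40.5 228.8] x [0.103 0.9   0.424] z [ 0.048  0.421 -0.906] tip [559.3  43.3  48.5] F [-2.9 -5.8  1.5] op 0.7 g 3.2 q [ 0.5   0.84 -0.54  1.92 -0.11  0.47  0.1 ]
post top [559.24544179  65.03869044  80.        ] 136.87104807429034
```

Force rose and motion stopped, so the carriage is home (post 137–140 mm from the funnel axis). Now I back off and go over the scoop.

```bash
python3 -m creep '[{"dr":[0,0,0],"offset":[-0.009,0,-0.0042],"claw":1},{"dr":[0,0,0],"offset":[-0.0226,0,-0.0106],"claw":0.5},{"dr":[0,0,0],"offset":[-0.0226,0,-0.0106],"claw":0.3},{"dr":[0,-8.5,0],"offset":[0,0,-0.04],"claw":0},{"dr":[0,-8.5,0],"offset":[0,0,-0.04],"claw":0},{"dr":[0,-8,8.5],"offset":[0,0,-0.04],"claw":0},{"dr":[0,0,8.5],"offset":[0,0,0],"claw":0},{"dr":[0,0,8.5],"offset":[0,0,0],"claw":0}]' | grep -E "clock|pos|force:"
python3 -m creep '[{"dr":[0,0,8.5],"offset":[0,0,0],"claw":0},{"dr":[0,0,8.5],"offset":[0,0,0],"claw":0},{"dr":[0,0,8.5],"offset":[0,0,0],"claw":0},{"dr":[0,0,8.5],"offset":[0,0,0],"claw":0},{"dr":[0,0,8.5],"offset":[0,0,0],"claw":0},{"dr":[0,0,0],"offset":[0,0,0],"claw":0}]' | grep -E "clock|pos|force:"
python3 - <<'E'
from h import *
show()
def Rd(a):
    a=np.radians(a);x=np.array([np.cos(a),np.sin(a),0]);z=np.array([0,0,-1.]);return np.c_[x,np.cross(z,x),z]
print(to([561,-285,150],180,Rd(13.8)))
E
```

```text
clock: 7.75
tool_pos: [540.4, -131.4, 345.1]
ft_force: [-0.2, -0.6, -0.3]
grasp_force: 0.0
clock: 8.35
tool_pos: [539.9, -131.8, 343.1]
ft_force: [0.4, 0.0, -0.7]
grasp_force: 0.0
t 8.35 tcp [ 539.9 -131.8  343.1] x [0.952 0.306 0.012] z [-0.     0.041 -0.999] tip [ 539.8 -123.5  144.2] F [ 0.4  0.  -0.7] op 93.9 g 0.0 q [ 0.13  0.58  0.11  1.85 -0.15  0.74 -0.93]
(array([-26.99724565, 152.68379117,   6.70300562]), array([-2.29346055, -0.62470433,  4.05019448]))
```

```bash
python3 -m creep '[{"dr":[-2.3,-0.6,4],"offset":[-0.006,0.038,0.002],"claw":0},{"dr":[0,0,0],"offset":[-0.004,0.038,0],"claw":0},{"dr":[0,0,0],"offset":[-0.004,0.038,0],"claw":0},{"dr":[0,0,0],"offset":[-0.004,0.038,0],"claw":0},{"dr":[0,0,0],"offset":[0,0,0],"claw":0}]' | grep -E "clock|pos|force:"
python3 - <<'E'
from h import *
show()
s,p,R=st();c=eyes.grab_frame('wrist');cv2.imwrite('pics/w3.png',c['frame'][:,:,::-1])
E
```

```text
clock: 8.85
tool_pos: [560.2, -290.3, 339.6]
ft_force: [-0.5, -0.7, -0.4]
grasp_force: 0.0
t 8.85 tcp [ 560.2 -290.3  339.6] x [ 0.972  0.235 -0.   ] z [ 0.001 -0.005 -1.   ] tip [ 560.4 -291.4  140.6] F [-0.5 -0.7 -0.4] op 94.0 g 0.0 q [ 0.34  0.68  0.15  1.64 -0.12  0.83 -0.79]
```

View pics/w3.png

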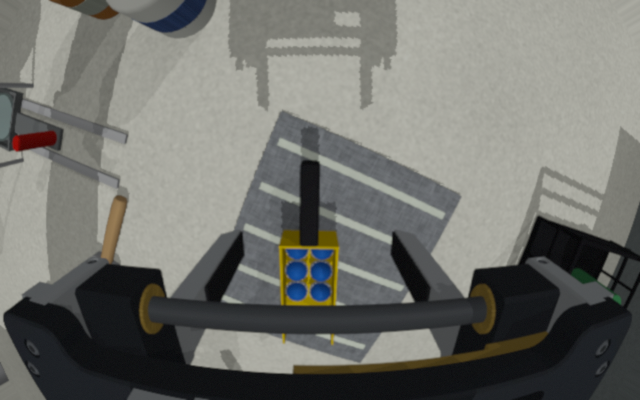

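The scoop's handle runs from (310,162) at its end to (311,243) at the pan, parallel to the tool's x axis. The pan's back corners are at (281,236) and (337,236).

Run:
```python
from h import *
s,p,R=st();c=eyes.grab_frame('wrist')
a=wz(c,p,R,310,162,51);b=wz(c,p,R,310.5,241,51);k=wz(c,p,R,281,237,50);l=wz(c,p,R,338,237,50)
print(a,b,np.degrees(np.arctan2(*(a-b)[1::-1])),np.linalg.norm(a-b),k,l,np.linalg.norm(k-l),np.degrees(np.arctan2(*(k-l)[1::-1]))-90)
d=(a-b)/np.linalg.norm(a-b);print('grip from end',a-40*d,to((a-40*d)*[1,1,0]+[0,0,40],180))
```

```text
[ 597.6712469  -272.89588514   51.        ] [ 525.85786669 -290.52181137   51.        ] 13.790118627706415 73.94480950661627 [ 522.66226752 -262.76763921   50.        ] [ 535.45555262 -314.67620141   50.        ] 53.46182726084873 13.845085820609086
grip from end [ 558.82423076 -282.43052393   51.        ] [ -1.36371145  -2.53485216 119.14921788]
```

```bash
python3 -m creep '[{"dr":[0,0,0],"offset":[-0.001,-0.0025,0.03],"claw":0},{"dr":[0,0,0],"offset":[0,0,0.03],"claw":0},{"dr":[0,0,0],"offset":[0,0,0.03],"claw":0},{"dr":[0,0,0],"offset":[0,0,0.02],"claw":0.3},{"dr":[0,0,0],"offset":[0,0,0.009],"claw":0.5},{"dr":[0,0,0],"offset":[0,0,0],"claw":0.65},{"dr":[0,0,0],"offset":[0,0,0],"claw":0.75},{"dr":[0,0,0],"offset":[0,0,0],"claw":0.8}]' | grep -E "clock|pos|force:|open"
python3 -m creep '[{"dr":[0,0,0],"offset":[0,0,0],"claw":0.9},{"dr":[0,0,0],"offset":[0,0,0],"claw":1},{"dr":[0,0,0],"offset":[0,0,0],"claw":1},{"dr":[0,0,0],"offset":[0,0,0],"claw":1},{"dr":[0,0,0],"offset":[0,0,0],"claw":1}]' | grep -E "clock|pos|force:|open"
python3 -c "from h import *;show()"
```

```text
clock: 9.75
tool_pos: [560.1, -281.8, 221.9]
ft_force: [-0.5, -0.5, 0.5]
opening: 57.8
grasp_force: 0.0
clock: 10.25
tool_pos: [559.6, -282.1, 220.7]
ft_force: [-0.5, -0.7, 0.5]
opening: 18.1
grasp_force: 30.1
t 10.25 tcp [ 559.6 -282.1  220.7] x [0.971 0.239 0.   ] z [ 0.    -0.001 -1.   ] tip [ 559.7 -282.3   21.7] F [-0.5 -0.7  0.5] op 18.1 g 30.1 q [ 0.35  0.83  0.11  1.72 -0.15  0.59 -0.77]
```

```bash
python3 -m creep '[{"dr":[0,0,0],"offset":[0,0,-0.004],"claw":1},{"dr":[0,0,0],"offset":[0,0,-0.008],"claw":1},{"dr":[0,0,0],"offset":[0,0,-0.015],"claw":1},{"dr":[0,0,0],"offset":[0,0,-0.02],"claw":1},{"dr":[0,0,0],"offset":[0,0,-0.025],"claw":1},{"dr":[0,0,0],"offset":[0,0,-0.03],"claw":1},{"dr":[0,0,0],"offset":[0,0,-0.03],"claw":1},{"dr":[0,0,0],"offset":[0,0,-0.03],"claw":1}]' | grep -E "clock|pos|force:|open"
python3 -m creep '[{"dr":[0,0,0],"offset":[0,0,-0.03],"claw":1},{"dr":[0,0,0],"offset":[0,0,-0.03],"claw":1},{"dr":[0,0,0],"offset":[0,0,-0.025],"claw":1},{"dr":[0,0,0],"offset":[0,0,-0.02],"claw":1},{"dr":[0,0,0],"offset":[0,0,-0.015],"claw":1},{"dr":[0,0,0],"offset":[0,0,-0.006],"claw":1},{"dr":[0,0,0],"offset":[0,0,0],"claw":1}]' | grep -E "clock|pos|force:|open"
python3 - <<'E'
from h import *
show();print(to([650,215,330],180))
E
```

```text
clock: 11.05
tool_pos: [559.2, -281.6, 385.0]
ft_force: [0.5, -0.7, -2.0]
opening: 17.9
grasp_force: 30.0
clock: 11.75
tool_pos: [559.2, -281.6, 509.9]
ft_force: [0.6, -0.3, -1.9]
opening: 18.0
grasp_force: 30.0
t 11.75 tcp [ 559.2 -281.6  509.9] x [0.971 0.239 0.002] z [ 0.002 -0.001 -1.   ] tip [ 559.6 -281.9  310.9] F [ 0.6 -0.3 -1.9] op 18.0 g 30.0 q [ 0.31  0.51  0.18  1.45 -0.09  1.19 -0.82]
[ 206.49451157 -460.90463315   -0.57947531]
```

```bash
python3 -m creep '[{"dr":[0,0,0],"offset":[0.0033,-0.0073,0],"claw":1},{"dr":[0,0,0],"offset":[0.0065,-0.0146,0],"claw":1},{"dr":[0,0,0],"offset":[0.0098,-0.0219,0],"claw":1},{"dr":[0,0,0],"offset":[0.0098,-0.0219,0],"claw":1},{"dr":[0,0,0],"offset":[0.0098,-0.0219,0],"claw":1},{"dr":[0,0,0],"offset":[0.0098,-0.0219,0],"claw":1},{"dr":[0,0,0],"offset":[0.0098,-0.0219,0],"claw":1},{"dr":[0,0,0],"offset":[0.0098,-0.0219,0],"claw":1}]' | grep -E "clock|pos|force:|open"
python3 -m creep '[{"dr":[0,0,0],"offset":[0.0098,-0.0219,0],"claw":1},{"dr":[0,0,0],"offset":[0.0098,-0.0219,0],"claw":1},{"dr":[0,0,0],"offset":[0.0098,-0.0219,0],"claw":1},{"dr":[0,0,0],"offset":[0.0098,-0.0219,0],"claw":1},{"dr":[0,0,0],"offset":[0.0098,-0.0219,0],"claw":1},{"dr":[0,0,0],"offset":[0.0098,-0.0219,0],"claw":1},{"dr":[0,0,0],"offset":[0.0098,-0.0219,0],"claw":1},{"dr":[0,0,0],"offset":[0.0098,-0.0219,0],"claw":1}]' | grep -E "clock|pos|force:|open"
python3 -m creep '[{"dr":[0,0,0],"offset":[0.0098,-0.0219,0],"claw":1},{"dr":[0,0,0],"offset":[0.0098,-0.0219,0],"claw":1},{"dr":[0,0,0],"offset":[0.0098,-0.0219,0],"claw":1},{"dr":[0,0,0],"offset":[0.0098,-0.0219,0],"claw":1},{"dr":[0,0,0],"offset":[0.0098,-0.0219,0],"claw":1},{"dr":[0,0,0],"offset":[0.0065,-0.0146,0],"claw":1},{"dr":[0,0,0],"offset":[0.0033,-0.0073,0],"claw":1},{"dr":[0,0,0],"offset":[0,0,0],"claw":1}]' | grep -E "clock|pos|force:|open"
cat >> h.py <<'E'
def lip():
    s,p,R=st();return p+R@np.array([-165,0,195.])
E
python3 - <<'E'
from h import *
show();print(lip())
c=eyes.grab_frame('scene');cv2.imwrite('pics/s2.png',c['frame'][:,:,::-1])
E
```

```text
clock: 12.55
tool_pos: [589.5, -113.6, 507.5]
ft_force: [-0.4, 1.2, -1.8]
opening: 17.5
grasp_force: 30.0
clock: 13.35
tool_pos: [623.2, 75.2, 507.4]
ft_force: [0.7, 0.3, -1.5]
opening: 17.7
grasp_force: 30.0
clock: 14.15
tool_pos: [649.1, 215.6, 507.5]
ft_force: [-0.2, -1.2, -1.9]
opening: 17.9
grasp_force: 30.0
t 14.15 tcp [649.1 215.6 507.5] x [ 0.971  0.241 -0.001] z [-0.001 -0.001 -1.   ] tip [648.8 215.5 308.5] F [-0.2 -1.2 -1.9] op 17.9 g 30.0 q [-0.43  0.61  0.12  1.26 -0.07  1.27 -1.63]
[488.67739769 175.71082921 312.74513524]
```

View pics/s2.png

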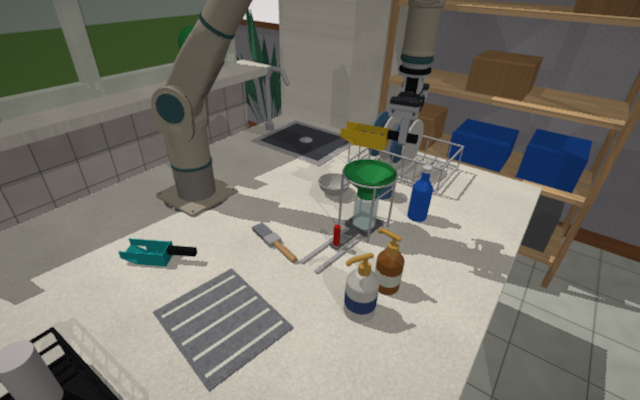

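The scene picture shows the level yellow scoop with its load at (367,135), above and behind the green funnel (370,172). The jar is home under it. I tilt 16° about the lip first.

```bash
python3 -m creep '[{"dr":[0,4,0],"offset":[-0.014,0,-0.011],"claw":1},{"dr":[0,4,0],"offset":[-0.014,0,-0.011],"claw":1},{"dr":[0,4,0],"offset":[-0.014,0,-0.011],"claw":1},{"dr":[0,4,0],"offset":[-0.014,0,-0.011],"claw":1},{"dr":[0,0,0],"offset":[0,0,0],"claw":1}]' | grep -E "clock|pos|force:|open"
python3 - <<'E'
from h import *
show();s,p,R=st();print(lip());print(R.T@(np.array([599,207,240])-lip()))
E
```

```text
clock: 14.7
tool_pos: [589.3, 197.3, 548.0]
ft_force: [-0.1, -0.5, -1.9]
opening: 17.7
grasp_force: 30.0
t 14.70 tcp [589.3 197.3 548. ] x [0.933 0.228 0.277] z [ 0.269  0.065 -0.961] tip [642.9 210.3 356.8] F [-0.1 -0.5 -1.9] op 17.7 g 30.0 q [-0.47  0.4   0.14  1.54 -0.03  0.93 -1.67]
[487.807532   172.44321237 314.94995564]
[ 90.88397116  -7.29818753 104.22222702]
```

```bash
python3 -m creep '[{"dr":[0,0,0],"offset":[0.0091,-0.0007,0.0104],"claw":1},{"dr":[0,0,0],"offset":[0.0152,-0.0012,0.0174],"claw":1},{"dr":[0,0,0],"offset":[0.0182,-0.0015,0.0208],"claw":1},{"dr":[0,0,0],"offset":[0.0182,-0.0015,0.0208],"claw":1},{"dr":[0,0,0],"offset":[0.0152,-0.0012,0.0174],"claw":1},{"dr":[0,0,0],"offset":[0.0091,-0.0007,0.0104],"claw":1},{"dr":[0,0,0],"offset":[0.0055,-0.0005,0.007],"claw":1},{"dr":[0,0,0],"offset":[0,0,0],"claw":1}]' | grep -E "clock|pos|force:|open"
python3 - <<'E'
from h import *
show();s,p,R=st();print(lip());print(R.T@(np.array([599,207,225])-lip()))
c=eyes.grab_frame('top');a=cv2.resize(c['frame'][90:270,160:420],None,fx=3,fy=3,interpolation=cv2.INTER_CUBIC);cv2.imwrite('pics/t2.png',a[:,:,::-1])
E
```

```text
clock: 15.5
tool_pos: [702.5, 234.3, 468.8]
ft_force: [-0.2, 0.1, -2.6]
opening: 18.0
grasp_force: 30.0
t 15.50 tcp [702.5 234.3 468.8] x [0.934 0.23  0.273] z [ 0.265  0.064 -0.962] tip [755.3 247.1 277.4] F [-0.2  0.1 -2.6] op 18.0 g 30.0 q [-0.43  0.65  0.12  1.31 -0.06  0.91 -1.65]
[600.06079518 208.92487251 236.19465365]
[-4.48916861  1.6045087  10.36453607]
```

View pics/t2.png

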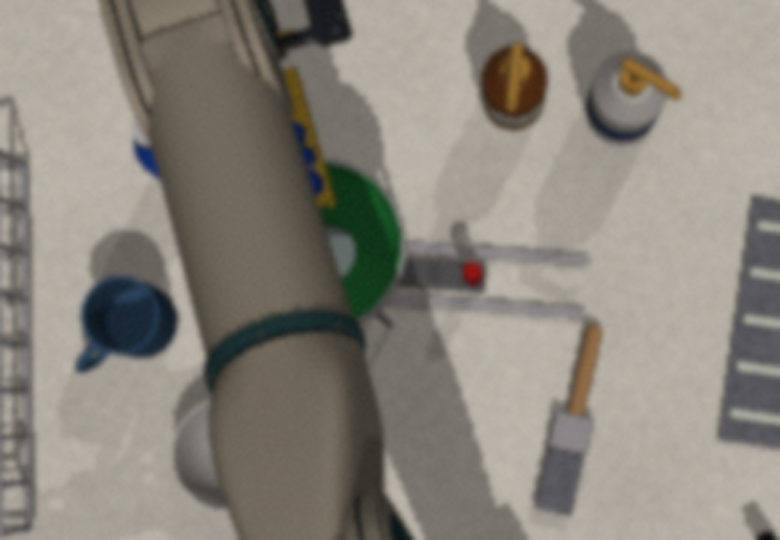

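The top picture shows the scoop's right lip corner at crop (333,205), inside the funnel rim (centre crop 317,243). Balls are still in the pan at (318,185). Now I lower it and pour.

```bash
python3 -m creep '[{"dr":[0,0,0],"offset":[-0.002,0.001,0.006],"claw":1},{"dr":[0,0,0],"offset":[-0.002,0.001,0.005],"claw":1},{"dr":[0,4,0],"offset":[-0.014,0,-0.011],"claw":1},{"dr":[0,4,0],"offset":[-0.014,0,-0.011],"claw":1},{"dr":[0,4,0],"offset":[-0.014,0,-0.011],"claw":1},{"dr":[0,2,0],"offset":[-0.007,0,-0.006],"claw":1},{"dr":[0,2,0],"offset":[-0.007,0,-0.006],"claw":1},{"dr":[0,2,0],"offset":[-0.007,0,-0.006],"claw":1}]' | grep -E "clock|pos|force:|open"
python3 - <<'E'
from h import *
show();s,p,R=st();print(lip())
E
```

```text
clock: 16.35
tool_pos: [624.6, 213.2, 481.5]
ft_force: [0.7, -0.3, -1.4]
opening: 17.6
grasp_force: 30.0
t 16.35 tcp [624.6 213.2 481.5] x [0.804 0.198 0.56 ] z [ 0.544  0.134 -0.828] tip [732.9 239.8 316.7] F [ 0.7 -0.3 -1.4] op 17.6 g 30.0 q [-0.51  0.45  0.18  1.71 -0.    0.39 -1.7 ]
[598.03314382 206.60543507 227.50941578]
```

```bash
python3 -m creep '[{"dr":[0,2,0],"offset":[-0.007,0,-0.006],"claw":1},{"dr":[0,2,0],"offset":[-0.007,0,-0.006],"claw":1},{"dr":[0,0,0],"offset":[0,0,0],"claw":1},{"dr":[0,0,0],"offset":[0,0,0],"claw":1},{"dr":[0,0,0],"offset":[0,0,0],"claw":1},{"dr":[0,0,0],"offset":[0,0,0],"claw":1}]' | grep -E "clock|pos|force:|open"
python3 - <<'E'
from h import *
show();s,p,R=st();print(lip())
a=eyes.grab_frame('scene')['frame'][90:260,270:440];b=eyes.grab_frame('wrist')['frame']
a=cv2.resize(a,(400,400),interpolation=cv2.INTER_CUBIC);b=cv2.resize(b,(400,250))
o=np.zeros((400,800,3),np.uint8);o[:,:400]=a;o[:250,400:]=b;cv2.imwrite('pics/p1.png',o[:,:,::-1])
E
```

```text
clock: 16.95
tool_pos: [608.4, 209.3, 482.7]
ft_force: [-0.0, 0.7, -0.3]
opening: 17.8
grasp_force: 30.0
t 16.95 tcp [608.4 209.3 482.7] x [0.765 0.189 0.615] z [ 0.598  0.147 -0.788] tip [727.3 238.5 325.8] F [-0.   0.7 -0.3] op 17.8 g 30.0 q [-0.55  0.42  0.21  1.79  0.02  0.28 -1.73]
[598.65557912 206.79689356 227.44742365]
```

View pics/p1.png

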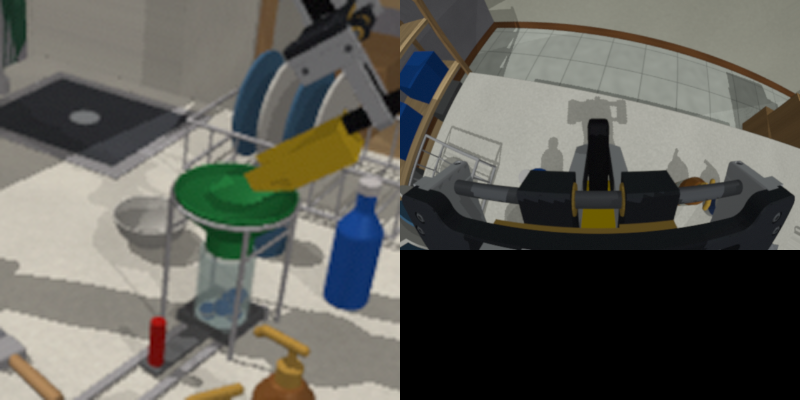

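The picture shows balls at the bottom of the jar (crop 225,305). I can't see inside the pan, so I shake it lightly, then lift back and look into it.

```bash
python3 -m creep '[{"dr":[0,1.5,0],"offset":[-0.005,0,-0.004],"claw":1},{"dr":[0,0,0],"offset":[0.006,0,0],"claw":1},{"dr":[0,0,0],"offset":[-0.006,0,0],"claw":1},{"dr":[0,0,0],"offset":[0.006,0,0],"claw":1},{"dr":[0,0,0],"offset":[-0.006,0,0],"claw":1},{"dr":[0,0,0],"offset":[0,0,0],"claw":1},{"dr":[0,0,0],"offset":[0,0,0],"claw":1},{"dr":[0,0,0],"offset":[0,0,0],"claw":1}]' | grep -E "clock|pos|force:|open"
python3 -m creep '[{"dr":[0,-4,0],"offset":[0.014,0,0.005],"claw":1},{"dr":[0,-4,0],"offset":[0.014,0,-0.002],"claw":1},{"dr":[0,-4,0],"offset":[0.014,0,-0.01],"claw":1},{"dr":[0,-4,0],"offset":[0.014,0,-0.015],"claw":1},{"dr":[0,-4,0],"offset":[0,0,-0.02],"claw":1},{"dr":[0,-4,0],"offset":[-0.02,0,-0.02],"claw":1},{"dr":[0,-4,0],"offset":[-0.03,0,0],"claw":1},{"dr":[0,-4,0],"offset":[-0.03,0,0],"claw":1}]' | grep -E "clock|pos|force:|open"
python3 - <<'E'
from h import *
show();s,p,R=st();print(lip())
print(np.degrees(Ro.from_matrix(R.T@np.c_[[.971,.239,0],[.239,-.971,0],[0,0,-1]]).as_rotvec()))
E
```

```text
clock: 17.85
tool_pos: [601.8, 207.7, 482.7]
ft_force: [-0.2, 0.3, -0.8]
opening: 17.7
grasp_force: 30.0
clock: 18.65
tool_pos: [547.3, 194.3, 550.0]
ft_force: [0.4, -0.6, -2.0]
opening: 17.8
grasp_force: 30.0
t 18.65 tcp [547.3 194.3 550. ] x [0.963 0.237 0.129] z [ 0.126  0.031 -0.992] tip [572.3 200.4 352.7] F [ 0.4 -0.6 -2. ] op 17.8 g 30.0 q [-0.47  0.37  0.11  1.57 -0.02  1.08 -1.69]
[412.96230405 161.23743114 335.30478679]
[ 0.01931692 -7.43969244 -0.01443103]
```

```bash
python3 -m creep '[{"dr":[0,-4,0],"offset":[0,0,0],"claw":1},{"dr":[0,-3.4,0],"offset":[0,0,0],"claw":1},{"dr":[0,0,0],"offset":[0.0,0.02,0],"claw":1},{"dr":[0,0,0],"offset":[0,0.04,0],"claw":1},{"dr":[0,0,0],"offset":[0,0.04,0],"claw":1},{"dr":[0,0,0],"offset":[0,0.04,0],"claw":1},{"dr":[0,0,0],"offset":[0,0.04,0],"claw":1},{"dr":[0,0,0],"offset":[0,0.04,0],"claw":1}]' | grep -E "clock|pos|force:|open"
python3 -m creep '[{"dr":[0,0,0],"offset":[0,0.04,0],"claw":1},{"dr":[0,0,0],"offset":[0,0.04,0],"claw":1},{"dr":[0,0,0],"offset":[0,0.04,0],"claw":1},{"dr":[0,0,0],"offset":[0,0.02,0],"claw":1},{"dr":[0,0,0],"offset":[0,0,0],"claw":1}]' | grep -E "clock|pos|force:|open"
python3 - <<'E'
from h import *
show();l=lip();s,p,R=st();O=p+R@np.array([-82,0,216.])
o=np.zeros((600,800,3),np.uint8)
t=eyes.grab_frame('top');c=eyes.grab_frame('scene')
u,v=map(int,proj(t,O));a=t['frame'][max(v-40,0):v+40,u-40:u+40];o[:400,:400]=cv2.resize(a,(400,400))
u,v=map(int,proj(c,O));a=c['frame'][v-40:v+40,u-40:u+40];o[:400,400:]=cv2.resize(a,(400,400))
a=c['frame'][170:250,300:410];o[400:,:275]=cv2.resize(a,(275,200),interpolation=cv2.INTER_CUBIC)
a=t['frame'][130:230,180:320];o[400:,300:580]=cv2.resize(a,(280,200),interpolation=cv2.INTER_CUBIC)
cv2.imwrite('pics/p2.png',o[:,:,::-1]);print(to([559.6,-282.1,290],180))
E
```

```text
clock: 19.45
tool_pos: [601.0, -20.6, 550.0]
ft_force: [0.5, -0.1, -1.4]
opening: 18.1
grasp_force: 30.0
clock: 19.95
tool_pos: [634.0, -158.4, 549.4]
ft_force: [-0.0, 0.1, -0.7]
opening: 17.9
grasp_force: 30.0
t 19.95 tcp [ 634.  -158.4  549.4] x [0.972 0.234 0.001] z [ 0.001 -0.002 -1.   ] tip [ 634.3 -158.8  350.4] F [-0.   0.1 -0.7] op 17.9 g 30.0 q [ 0.1   0.53  0.18  1.29 -0.09  1.32 -1.06]
[-103.67624841  107.03162698   79.2809865 ]
```

View pics/p2.png

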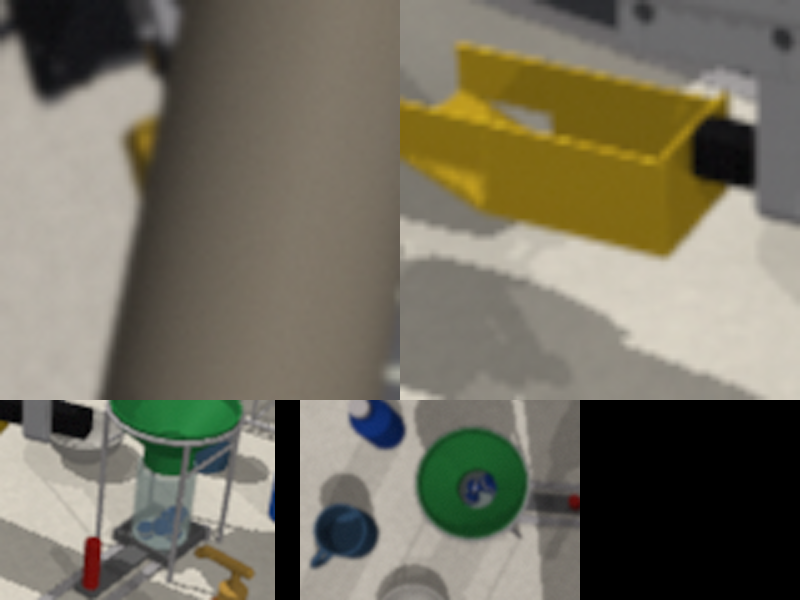

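The pan looks empty in the scene crop, and the blue balls show in the jar through the spout at (480,488) and at the jar bottom. The load dropped by about 0.9 N, which matches six balls. I return to the mat and check by colour that no blue is left in the pan.

```bash
python3 -m creep '[{"dr":[0,0,0],"offset":[-0.0173,0.0178,0.0132],"claw":1},{"dr":[0,0,0],"offset":[-0.0173,0.0178,0.0132],"claw":1},{"dr":[0,0,0],"offset":[-0.0173,0.0178,0.0132],"claw":1},{"dr":[0,0,0],"offset":[-0.0173,0.0178,0.0132],"claw":1},{"dr":[0,0,0],"offset":[-0.0173,0.0178,0.0132],"claw":1},{"dr":[0,0,0],"offset":[-0.0173,0.0178,0.0132],"claw":1},{"dr":[0,0,0],"offset":[0,0,0.05],"claw":1},{"dr":[0,0,0],"offset":[0,0,0.05],"claw":1}]' | grep -E "clock|pos|force:|open"
python3 -m creep '[{"dr":[0,0,0],"offset":[0,0,0.04],"claw":1},{"dr":[0,0,0],"offset":[0,0,0],"claw":1},{"dr":[0,0,0],"offset":[0,0,0],"claw":1}]' | grep -E "clock|pos|force:|open"
python3 - <<'E'
from h import *
show();s,p,R=st();O=p+R@np.array([-82,0,216.]);t=eyes.grab_frame('top');u,v=map(int,proj(t,O))
h=cv2.cvtColor(t['frame'][v-45:v+45,u-40:u+40],cv2.COLOR_RGB2HSV);print('blue',cv2.countNonZero(cv2.inRange(h,(105,120,50),(130,255,255))),'yellow',cv2.countNonZero(cv2.inRange(h,(18,120,50),(32,255,255))))
print('underside',O,'shift',to([559.6,-282.1,40.7],180),np.degrees(Ro.from_matrix(R.T@np.c_[[.971,.239,0],[.239,-.971,0],[0,0,-1]]).as_rotvec()))
E
```

```text
clock: 20.85
tool_pos: [559.7, -281.9, 371.1]
ft_force: [0.8, -0.2, -2.0]
opening: 17.5
grasp_force: 30.0
clock: 21.15
tool_pos: [560.1, -281.9, 331.3]
ft_force: [0.7, 0.4, -0.1]
opening: 17.9
grasp_force: 30.0
t 21.15 tcp [ 560.1 -281.9  331.3] x [0.97  0.241 0.002] z [ 0.002  0.001 -1.   ] tip [ 560.5 -281.8  132.3] F [ 0.7  0.4 -0.1] op 17.9 g 30.0 q [ 0.33  0.68  0.15  1.66 -0.13  0.81 -0.79]
blue 0 yellow 300
underside [ 480.94413984 -301.5269174   115.13268363] shift [ -2.03184568  -1.36853209 112.00873283] [-0.01144869 -0.12527238  0.13558782]
```

```bash
python3 -m creep '[{"dr":[0,0,0],"offset":[0,0,0.03],"claw":1},{"dr":[0,0,0],"offset":[0,0,0.03],"claw":1},{"dr":[0,0,0],"offset":[0,0,0.02],"claw":1},{"dr":[0,0,0],"offset":[0,0,0.012],"claw":1},{"dr":[0,0,0],"offset":[0,0,0.006],"claw":1},{"dr":[0,0,0],"offset":[0,0,0.004],"claw":1},{"dr":[0,0,0],"offset":[0,0,0.003],"claw":1},{"dr":[0,0,0],"offset":[0,0,0.002],"claw":1}]' | grep -E "clock|pos|force:|open"
for i in 1 2; do python3 -m creep '[{"dr":[0,0,0],"offset":[0,0,0.001],"claw":1},{"dr":[0,0,0],"offset":[0,0,0.001],"claw":1}]' | grep -E "clock|pos|force:|open"; done
```

```text
clock: 22.0
tool_pos: [559.6, -283.7, 224.3]
ft_force: [-0.8, 0.3, -1.1]
opening: 18.1
grasp_force: 30.0
clock: 22.2
tool_pos: [559.4, -283.6, 221.8]
ft_force: [0.3, -0.2, -0.8]
opening: 17.9
grasp_force: 30.0
clock: 22.4
tool_pos: [559.6, -283.6, 220.3]
ft_force: [0.2, 1.8, 8.3]
opening: 17.8
grasp_force: 30.0
```

Contact with the mat. I ease the pressure, open gradually and rise.

```bash
python3 -m creep '[{"dr":[0,0,0],"offset":[0,0,-0.0005],"claw":1},{"dr":[0,0,0],"offset":[0,0,0],"claw":0.75},{"dr":[0,0,0],"offset":[0,0,0],"claw":0.6},{"dr":[0,0,0],"offset":[0,0,0],"claw":0.4},{"dr":[0,0,0],"offset":[0,0,0],"claw":0.2},{"dr":[0,0,0],"offset":[0,0,0],"claw":0},{"dr":[0,0,0],"offset":[0,0,0],"claw":0},{"dr":[0,0,0],"offset":[0,0,0],"claw":0}]' | grep -E "clock|pos|force:|open"
python3 -m creep '[{"dr":[0,0,0],"offset":[0,0,-0.02],"claw":0},{"dr":[0,0,0],"offset":[0,0,-0.04],"claw":0},{"dr":[0,0,0],"offset":[0,0,-0.04],"claw":0},{"dr":[0,0,0],"offset":[0,0,-0.04],"claw":0},{"dr":[0,0,0],"offset":[0,0,-0.04],"claw":0},{"dr":[0,0,0],"offset":[0,0,-0.04],"claw":0},{"dr":[0,0,0],"offset":[0,0,0],"claw":0},{"dr":[0,0,0],"offset":[0,0,0],"claw":0}]' | grep -E "clock|pos|force:|open"
python3 - <<'E'
from h import *
t=eyes.grab_frame('top');c=eyes.grab_frame('scene')
o=np.zeros((600,800,3),np.uint8)
o[:300,:480]=cv2.resize(t['frame'],(480,300));o[300:,:480]=cv2.resize(c['frame'],(480,300))
o[:300,480:]=cv2.resize(t['frame'][150:250,390:497],(320,300),interpolation=cv2.INTER_CUBIC)
o[300:,480:]=cv2.resize(c['frame'][160:256,310:412],(320,300),interpolation=cv2.INTER_CUBIC)
cv2.imwrite('pics/end.png',o[:,:,::-1])
E
```

```text
clock: 23.2
tool_pos: [559.2, -283.6, 220.0]
ft_force: [-0.0, -0.1, 0.5]
opening: 68.3
grasp_force: 0.0
clock: 24.0
tool_pos: [558.8, -283.5, 440.9]
ft_force: [-0.7, -0.1, -0.7]
opening: 94.1
grasp_force: 0.0
```

View pics/end.png

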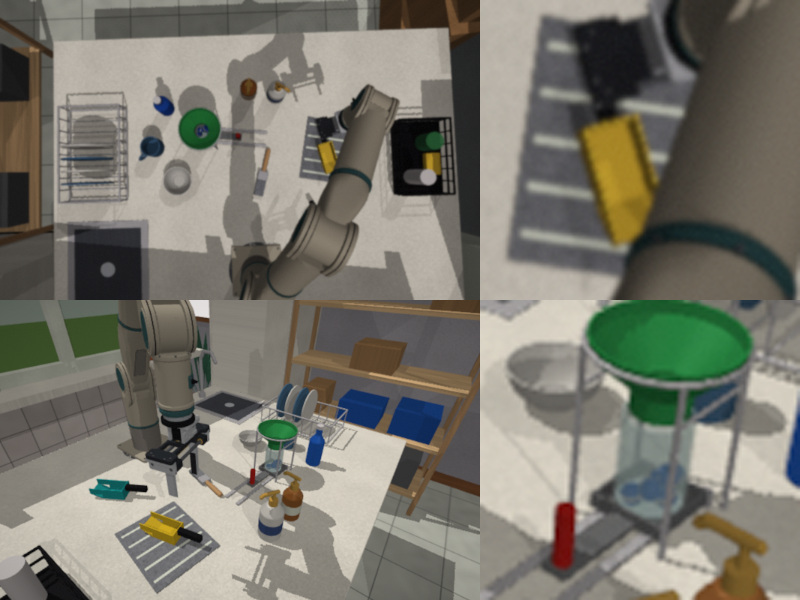

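The scoop stands upright and empty on the mat (top crop 620,180). The balls are at the jar bottom (crop 650,485), no strays are visible, and the bystanders haven't moved.

```bash
python3 -c "from plant import ctrl;print(ctrl.finish_job())"
```

```text
the job is handed in; nothing more can be done
None
```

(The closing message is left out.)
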